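# Connect the camlock coupling of the coil test stand

### The arm

A 6-joint arm with a two-finger parallel gripper is mounted at the origin on the work surface. World frame = base frame: x ahead of the robot, y to its left, z up, the work surface at z = 0. Lengths are in m, angles in rad, forces in N, time in s.
With the tool pointing down it reaches from about 0.275 to 0.75 m from the base axis. Payload 10.2 kg.
Tool frame: the origin (TCP) lies at the very end of the fingers, on their centre line; the grasp point (between the pads) lies 19 mm behind it; z points along the fingers, y is the line along which they close (so a half turn about z gives the same grasp; the last joint's range is limited). The gripper opens to 88 mm and grips with 3 to 60 N. Pads are 18 mm wide; open, the fingers measure 123 mm over their backs; the gripper's body (75 mm by 187 mm) begins 45 mm behind the grasp point.
Start: joints at [0.892, 0.313, 1.498, -0, 1.331, -0.223], TCP at [0.231, 0.471, 0.201] pointing down, gripper open.
Joint ranges: [-2.94, 2.94], [-0.97, 2.17], [0.19, 2.56], [-1.23, 4.37], [0.02, 3.11], [-2.88, 2.88]. Speed limits (rad/s): [2.39, 2.39, 3.01, 3.14, 3.14, 3.14].

### API

Orientations are given as a unit quaternion [x, y, z, w].
In Python, from bench import env, capture, camera_params, finder gives the robot as it stands. The module is installed in compiled form; this text tells all that it offers.
- The arm moves only by the tool apply_moves, never from a script. Its argument "moves" is a list of rows, each an object with "fingers": the opening in per cent of the stroke, from 0 (shut) to 100 (fully open); "dp": the shift along the tool's x, y, z in m, a list of three; "roll": the turn about the tool's z in rad. In form: [{"fingers": fingers, "dp": [tx, ty, tz], "roll": roll}, ...]. A call has exactly 5 rows; each row shifts and turns the commanded pose from where the row before left it, along the tool's axes as they then stand; what a row does not reach is not made up. A row lasts 1/10 s, in which the tool goes at most 50 mm and 8.59 degrees, less where a joint would pass 70% of its speed; a pose out of reach is approached as far as the arm can. A call is refused whole if a number of a shift passes 0.05 or a number of a turn 0.15, either way. A call with a gripper value outside its range is refused whole. The fingers move at their own pace and stop on an object; the grip force is fixed at half the most. Time passes only in rows, so rows that do not move let the fingers close, or fill a call up. It gives the time, the measured TCP pose, the force, the opening and the grip force at its end, in the units of the state.
- env.read_state(): the state, without advancing time (a new reading comes with each control period).
- capture(name): name is "scene" or "top" or "wrist"; returns the picture (480x640x3 uint8, blue, green, red); there is no depth.
- camera_params(name): a dict with "camera_matrix" (3x3 intrinsics, pixels), "extrinsics" (4x4, takes a point from world to camera coordinates); the wrist camera has in their place "tool_from_camera" (4x4, takes a point from camera to tool coordinates, whose origin is the TCP and whose axes are the flange's). Camera axes: x right, y up, looking along -z (the intrinsics and any distortion apply to the point x, -y, -z); pixel columns grow to the right and rows downward; lengths in m; the calibration is good to about 2 mm. A picture is of the moment at which its call begins: read the wrist's pose just before it. camera_params takes no time and is no camera call.
- env.job_done(): hands the job in; it is judged then, once.
Trained networks look in the newest picture that a camera, given by its name, has taken for a name from the list of things; names that differ only in an ending like _2 or _b are one class to them, and where a whole thing is asked for, a point or a joint stands for the part that bears it (a point fixed in the world has none). Each returns a list of dicts, best first, with "p" (0 to 1); they miss things now and then, are a little off and sometimes report something else, mostly with a low value. They report only what shows in the picture. A call takes as long as a camera call.
- finder.boxes_of(camera, target): "uv" ([column, row] in pixels, amid what is visible of it).
- finder.trace(camera, target): "pixels" (480x640 bool, what is visible of it) and "uv" ([column, row] in pixels, amid what is visible of it).
- finder.place_of(camera, target): "uv" ([column, row] in pixels: a listed point, or the origin of a listed thing).
The state is a dict: "t": time; "qpos": joint angles; "qd": joint speeds; "joint_efforts": joint torques, N m; "position": TCP position; "tool_rot": TCP orientation; "force": force on the tool from outside, world axes, zero at the start; "wrist_torque": the same for the moment, N m; "gripper_width": finger opening in m; "finger_force": force on a finger pad.
Only numpy, scipy, OpenCV 4.12 (cv2) and the standard library are available. Lean on these libraries where they do the work, as an engineer would, in place of code of your own. Each camera call takes 0.05 s, during which the arm holds its last target. There are 200 camera calls.

### The job

Connect the test coupling to the coil: with both cam arms still swung out, push the coupling along its slide fully home onto the grooved adaptor, until its mouth meets the collar. Then swing the two cam arms in, one after the other, so that each lies flat back along the side of the coupling. Leave the coupling home, and do not shove the other things lying on the bench about.

Things in the scene. Friction and masses are not known exactly. Their poses are not given: they have to be found in the camera images.
- test_stand: Fixed stand: grey base plate 520 x 130 x 15 mm, reaching from x = -240 to +280 mm. Origin at its underside, below the midpoint of the two arm pivots when the coupling is home; z up, x the direction in which the coupling is pushed to connect, y to the near arm's side. Coupling and adaptor share an axis along x at y = 0, 85 mm up. A low end stop, 37 mm high, stands at x = -229 mm.
- adaptor_collar (a point): Fixed: centre of the collar's face (74 mm across, 85 mm up), which the coupling's mouth meets when home. The grooved adaptor, 60 mm across, sticks out 50 mm from it towards the coupling. Behind the face along the stand's x: upright copper header from 86 mm on (top 150 mm above the bench), finned coil from 136 to 236 mm on (200 mm wide, U-bends 230 mm; top 153 mm).
- coupling_tail (a point): Centre of the closed flat back face of the aluminium coupling (56 mm across, 85 mm up): the place to push. The coupling is 122 mm long to its mouth, 56 mm across for 30 mm, widening to 76 mm (top 123 mm up). Its dark carriage, 90 mm wide, stays below 54 mm and ends 5 mm short of this face. Both pivots lie 100 mm ahead of it.
- coupling (a joint): Travel of coupling and carriage along the slide, m: 0 is fully back, 0.070 is fully home (end stop). It slides against about 7 N of friction and stays where it is left.
- near_arm (a joint): Angle of the cam arm on the stand's +y side (nearer the robot), rad: 0 closed, flat along the coupling and pointing to its tail; 1.57 straight out sideways; 1.75 open stop. Turns on a vertical pin with light friction (under 1 N at its end), stays where left. Close it only when the coupling is home: else its cam fouls the adaptor and holds or throws it open.
- far_arm (a joint): The same for the cam arm on the stand's -y side (farther from the robot); 0 closed, positive swung out.
- near_arm_pivot (a point): Vertical pivot axis of the near arm, at mid height of the arm (85 mm above the bench), 46 mm to the side (+y of the stand) of the coupling axis; travels with the coupling.
- far_arm_pivot (a point): The same for the far arm, 46 mm to the -y side.
- near_arm_tip (a point): On the near arm's centre line, at its end, 95 mm from the pivot. The arm is a straight steel bar 8 mm thick and 20 mm tall (75 to 95 mm above the bench); a thin pull ring, which only looks and cannot be hooked, sits at its end.
- far_arm_tip (a point): The same on the far arm.
- wrench: Bystander, to be left alone: steel spanner lying flat, about 12 mm high. Origin at its underside.
- gasket: Bystander, to be left alone: black rubber ring 62 mm across, 6 mm thick, lying flat. Origin at its underside.
- elbow: Bystander, to be left alone: copper elbow, two legs 50 mm long, 28 mm thick, lying flat, origin below the corner. Origin at its underside.
- sealant: Bystander, to be left alone: upright can 64 mm across, 110 mm tall. Origin at its underside.
- leak_spray: Bystander, to be left alone: upright bottle 60 mm across, 170 mm tall. Origin at its underside.
- screwdriver: Bystander, to be left alone: screwdriver lying flat, about 25 mm high. Origin at its underside.
- fitting_box: Bystander, to be left alone: cardboard carton 110 x 80 x 45 mm. Origin at its underside.

How it is judged:
By the outcome, as a careful person would: the job done as asked, in the order asked, and still so for the second after the job is handed in, with the robot touching nothing.
It also fails if it takes over 64 s, if anything falls off the work surface, if the arm or the gripper's body presses on something with over 40 N, if the wrist force passes 120 N, or if a joint passes its speed limit or range.

## Working session

There is one attempt and no reset: what is moved stays moved. The work goes in short steps, Python scripts to look and compute and a tool call to move; the robot and the scene stay as the last step left them, time stands still between calls to the robot, and variables do not carry over. Pictures are saved under pics/ and viewed, at most 10 in all, crops included, and the job is handed in when it is done.

Besides the shell and the picture viewer there is one more tool, called after ">>>" as name(argument=value, ...), one argument or row to a line, values as JSON. apply_moves: Moves the arm, as the interface text tells. Its arguments: {"type":"object","properties":{"moves":{"type":"array"}},"required":["moves"]}

```bash
mkdir -p pics
cat > h.py <<'E'
import numpy as np, cv2
from bench import env, capture, camera_params, finder
def ray(cam,uv):
    p=camera_params(cam);K=np.array(p["camera_matrix"]);E=np.array(p["extrinsics"])
    d=np.linalg.inv(K)@[uv[0],uv[1],1]; d=np.array([d[0],-d[1],-d[2]])
    R=E[:3,:3]; return -R.T@E[:3,3], R.T@d
def onz(cam,uv,z):
    o,d=ray(cam,uv); return o+d*(z-o[2])/d[2]
E
python3 - <<'E'
from h import *
s=env.read_state(); print(s["t"],s["position"],s["tool_rot"])
for c in("scene","top"):
    cv2.imwrite(f"pics/{c}0.png",capture(c))
zs=dict(test_stand=0,adaptor_collar=.085,coupling_tail=.085,near_arm_pivot=.085,far_arm_pivot=.085,near_arm_tip=.085,far_arm_tip=.085)
for k in list(zs)+["wrench","gasket","elbow","sealant","leak_spray","screwdriver","fitting_box"]:
    for c in("top","scene"):
        r=finder.place_of(c,k)
        if r: print(k,c,np.round(r[0]["uv"]),round(r[0]["p"],2),onz(c,r[0]["uv"],zs.get(k,0)).round(3))
print(camera_params("wrist"))
E
```

```text
0.0 [0.23090753 0.47116768 0.20086581] [ 2.25934203e-01  9.74142350e-01 -5.78358458e-04 -2.89396432e-04]
test_stand top [270. 251.] 0.79 [0.543 0.114 0.   ]
test_stand scene [365. 262.] 0.86 [0.547 0.111 0.   ]
adaptor_collar top [256. 246.] 0.89 [0.546 0.138 0.085]
adaptor_collar scene [379. 245.] 0.94 [0.555 0.137 0.085]
coupling_tail top [337. 254.] 0.87 [ 0.529 -0.049  0.085]
coupling_tail scene [297. 239.] 0.9 [ 0.538 -0.045  0.085]
near_arm_pivot top [288. 266.] 0.44 [0.499 0.064 0.085]
near_arm_pivot scene [340. 224.] 0.62 [0.496 0.053 0.085]
far_arm_pivot top [293. 229.] 0.55 [0.586 0.052 0.085]
far_arm_pivot scene [520. 253.] 0.74 [0.579 0.446 0.085]
near_arm_tip top [292. 309.] 0.64 [0.401 0.051 0.085]
far_arm_tip top [310. 192.] 0.57 [0.676 0.015 0.085]
far_arm_tip scene [322. 292.] 0.85 [0.673 0.011 0.085]
wrench top [242. 327.] 0.75 [0.357 0.176 0.   ]
wrench scene [384. 197.] 0.73 [0.356 0.168 0.   ]
gasket top [454. 192.] 0.6 [ 0.703 -0.358  0.   ]
elbow top [314. 209.] 0.7 [0.653 0.003 0.   ]
elbow scene [320. 302.] 0.66 [0.653 0.005 0.   ]
sealant top [451. 193.] 0.6
[... 239 characters left out ...]
ewdriver scene [157. 204.] 0.87 [ 0.371 -0.405  0.   ]
fitting_box top [503. 244.] 0.81 [ 0.57 -0.48  0.  ]
fitting_box scene [106. 276.] 0.75 [ 0.581 -0.49   0.   ]
{'camera_matrix': array([[373.53138509,   0.        , 322.14423693],
       [  0.        , 373.53138509, 236.55320487],
       [  0.        ,   0.        ,   1.        ]]), 'tool_from_camera': array([[ 2.74910047e-04,  9.63484733e-01,  2.67763129e-01,
         6.92038121e-02],
       [ 9.99999569e-01, -2.75595677e-05, -9.27523918e-04,
         7.48330458e-04],
       [-8.86275699e-04,  2.67763268e-01, -9.63484326e-01,
        -1.83543613e-01],
       [ 0.00000000e+00,  0.00000000e+00,  0.00000000e+00,
         1.00000000e+00]])}
```

View pics/top0.png

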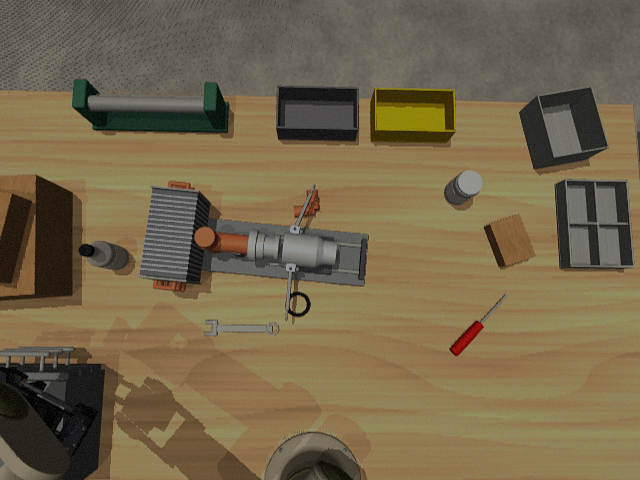

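View pics/scene0.png

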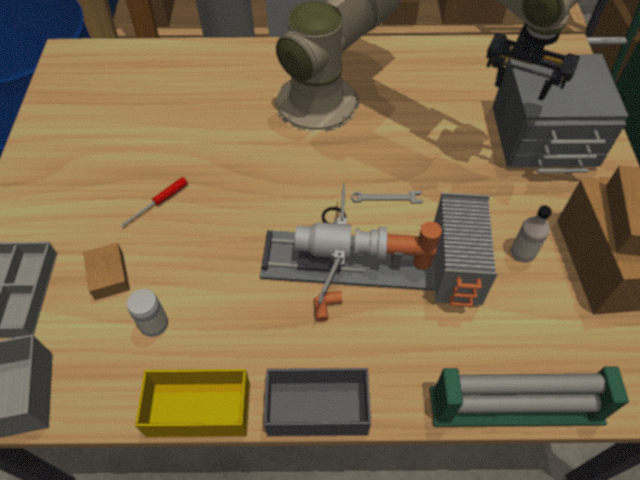

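The top view shows the stand with the coil at the left (175,235), the tail at (337,253), and the near and far arm tips at about (288,318) and (313,187). The push direction is +y world, tilted about 0.089 rad towards +x. The scene view agrees. I'll turn the tool so its x and y lie along the stand's y and x.

>>> apply_moves(
  moves=[
    {"fingers": 0,"dp": [0,0,0],"roll": -0.122},
    {"fingers": 0,"dp": [0,0,0],"roll": -0.122},
    {"fingers": 0,"dp": [0,0,0],"roll": -0.122},
    {"fingers": 0,"dp": [-0.02,-0.03,0],"roll": 0},
    {"fingers": 0,"dp": [-0.025,-0.04,0],"roll": 0},
  ],
)

```text
t: 2.0
position: [0.2695, 0.3974, 0.2012]
tool_rot: [0.043, 0.999, 0.0, -0.0]
force: [1.5, 0.4, -0.4]
gripper_width: 0.0504
finger_force: 0.0
```

>>> apply_moves(
  moves=[
    {"fingers": 0,"dp": [-0.025,-0.04,0],"roll": 0},
    {"fingers": 0,"dp": [-0.025,-0.04,0],"roll": 0},
    {"fingers": 0,"dp": [-0.025,-0.04,0],"roll": 0},
    {"fingers": 0,"dp": [-0.025,-0.04,0],"roll": 0},
    {"fingers": 0,"dp": [-0.025,-0.04,0],"roll": 0},
  ],
)

```text
t: 2.5
position: [0.3767, 0.1855, 0.2017]
tool_rot: [0.045, 0.999, 0.0, 0.0]
force: [0.2, 0.1, 0.2]
gripper_width: 0.0102
finger_force: 0.0
```

>>> apply_moves(
  moves=[
    {"fingers": 0,"dp": [-0.025,-0.04,0],"roll": 0},
    {"fingers": 0,"dp": [-0.025,-0.04,0],"roll": 0},
    {"fingers": 0,"dp": [-0.025,-0.04,0],"roll": 0},
    {"fingers": 0,"dp": [-0.025,-0.04,0],"roll": 0},
    {"fingers": 0,"dp": [-0.025,-0.04,0],"roll": 0},
  ],
)

```text
t: 3.0
position: [0.4834, -0.0252, 0.2016]
tool_rot: [0.045, 0.999, 0.0, 0.0]
force: [0.4, 0.6, 0.7]
gripper_width: 0.0007
finger_force: 0.0
```

>>> apply_moves(
  moves=[
    {"fingers": 0,"dp": [-0.025,-0.04,0],"roll": 0},
    {"fingers": 0,"dp": [0,-0.02,0],"roll": 0},
    {"fingers": 0,"dp": [0,0,0],"roll": 0},
    {"fingers": 0,"dp": [0,0,0],"roll": 0},
    {"fingers": 0,"dp": [0,0,0],"roll": 0},
  ],
)

```text
t: 3.5
position: [0.5022, -0.0841, 0.2016]
tool_rot: [0.044, 0.999, 0.0, 0.0]
force: [-0.2, 0.8, -0.8]
gripper_width: 0.0006
finger_force: 0.0
```

```bash
cat >> h.py <<'E'
def wristz(uv,z,s):
    from scipy.spatial.transform import Rotation as Ro
    p=camera_params("wrist");K=np.array(p["camera_matrix"]);T=np.array(p["tool_from_camera"])
    d=np.linalg.inv(K)@[uv[0],uv[1],1]; d=np.array([d[0],-d[1],-d[2]])
    R=Ro.from_quat(s["tool_rot"]).as_matrix()
    o=R@T[:3,3]+s["position"]; d=R@T[:3,:3]@d
    return o+d*(z-o[2])/d[2]
O=np.array([.545,.1125]);u=np.array([.0886,.9961]);n=np.array([-.9961,.0886])
def st(p): q=np.array(p[:2])-O; return (q@u).round(4),(q@n).round(4),round(float(p[2]),4)
def stat():
    s=env.read_state(); print("t",s["t"],"stand",st(s["position"]),"F",np.round(s["force"],1)); return s
def look(name=None):
    s=stat(); im=capture("wrist")
    if name: cv2.imwrite(f"pics/{name}.png",im)
    for k,z in dict(test_stand=0,adaptor_collar=.085,coupling_tail=.085,near_arm_pivot=.085,far_arm_pivot=.085,near_arm_tip=.085,far_arm_tip=.085).items():
        r=finder.place_of("wrist",k)
        if r: print(k,np.round(r[0]["uv"]),round(r[0]["p"],2),st(wristz(r[0]["uv"],z,s)))
E
python3 -c "
from h import *
look('w1');print(env.read_state()['tool_rot'])"
```

```text
t 3.5 stand (np.float64(-0.1996), np.float64(0.0252), 0.2016) F [-0.2  0.8 -0.8]
test_stand [509. 227.] 0.97 (np.float64(0.0001), np.float64(-0.0026), 0.0)
adaptor_collar [586. 247.] 0.78 (np.float64(0.0233), np.float64(0.0012), 0.085)
coupling_tail [371. 248.] 0.69 (np.float64(-0.1574), np.float64(0.0009), 0.085)
near_arm_pivot [498. 192.] 0.84 (np.float64(-0.0567), np.float64(0.0477), 0.085)
far_arm_pivot [481. 300.] 0.58 (np.float64(-0.0591), np.float64(-0.0467), 0.085)
near_arm_tip [486. 298.] 0.7 (np.float64(-0.0555), np.float64(-0.045), 0.085)
far_arm_tip [508. 229.] 0.26 (np.float64(-0.044), np.float64(0.0174), 0.085)
[ 4.47234070e-02  9.98999408e-01 -1.98106712e-05  1.45967887e-05]
```

View pics/w1.png

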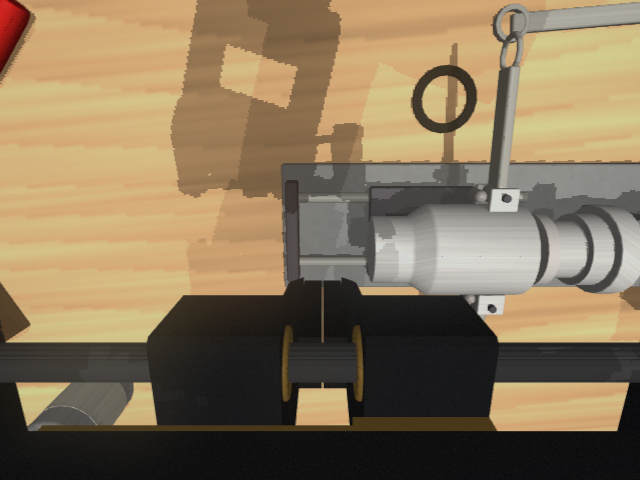

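The wrist view matches the stand frame: tail at (371,248) gives stand x = -0.158, and the near pivot is at (506,198). So the coupling is about 12 mm along its travel. Now I'll line up behind the tail, lower and push.

>>> apply_moves(
  moves=[
    {"fingers": 0,"dp": [-0.025,-0.01,0],"roll": 0},
    {"fingers": 0,"dp": [0,0,0.04],"roll": 0},
    {"fingers": 0,"dp": [0,0,0.04],"roll": 0},
    {"fingers": 0,"dp": [0,0,0.04],"roll": 0},
    {"fingers": 0,"dp": [0,0,0],"roll": 0},
  ],
)

```text
t: 4.4
position: [0.5236, -0.0963, 0.0773]
tool_rot: [0.045, 0.999, 0.002, -0.004]
force: [-0.1, -0.2, 1.3]
gripper_width: 0.0003
finger_force: 0.0
```

>>> apply_moves(
  moves=[
    {"fingers": 0,"dp": [0,0.01,0],"roll": 0},
    {"fingers": 0,"dp": [0,0.01,0],"roll": 0},
    {"fingers": 0,"dp": [0,0.01,0],"roll": 0},
    {"fingers": 0,"dp": [0,0.01,0],"roll": 0},
    {"fingers": 0,"dp": [0,0.005,0],"roll": 0},
  ],
)

```text
t: 4.9
position: [0.5307, -0.0513, 0.0821]
tool_rot: [0.044, 0.999, -0.0, 0.001]
force: [0.1, 0.7, 0.2]
gripper_width: 0.0007
finger_force: 0.0
```

```bash
python3 -c "
from h import *
look()"
```

```text
t 4.9 stand (np.float64(-0.1644), np.float64(-0.0002), 0.0821) F [0.1 0.7 0.2]
test_stand [548. 232.] 0.91 (np.float64(0.003), np.float64(-0.0015), 0.0)
coupling_tail [333. 267.] 0.78 (np.float64(-0.1576), np.float64(0.002), 0.085)
near_arm_pivot [332. 269.] 0.63 (np.float64(-0.1581), np.float64(0.0013), 0.085)
```

>>> apply_moves(
  moves=[
    {"fingers": 0,"dp": [0,0.005,0],"roll": 0},
    {"fingers": 0,"dp": [0,0.005,0],"roll": 0},
    {"fingers": 0,"dp": [0,0.005,0],"roll": 0},
    {"fingers": 0,"dp": [0,0.005,0],"roll": 0},
    {"fingers": 0,"dp": [0,0.005,0],"roll": 0},
  ],
)

```text
t: 5.8
position: [0.5326, -0.0271, 0.0814]
tool_rot: [0.045, 0.999, -0.0, -0.0]
force: [0.5, -0.3, -0.8]
gripper_width: 0.0005
finger_force: 0.0
```

>>> apply_moves(
  moves=[
    {"fingers": 0,"dp": [0,0.005,0],"roll": 0},
    {"fingers": 0,"dp": [0,0.005,0],"roll": 0},
    {"fingers": 0,"dp": [0,0.005,0],"roll": 0},
    {"fingers": 0,"dp": [0,0.005,0],"roll": 0},
    {"fingers": 0,"dp": [0,0.0,0],"roll": 0},
  ],
)

```text
t: 6.3
position: [0.5351, -0.008, 0.0824]
tool_rot: [0.045, 0.999, -0.001, 0.001]
force: [-1.2, -3.1, 6.8]
gripper_width: 0.0002
finger_force: 3.5
```

```bash
python3 -c "
from h import *
look()
capture('top')
for k in ('near_arm_pivot','far_arm_pivot','coupling_tail','near_arm_tip','far_arm_tip'):
    r=finder.place_of('top',k)
    if r: print(k,r[0]['p'],st(onz('top',r[0]['uv'],.085)))
"
```

```text
t 6.3 stand (np.float64(-0.1209), np.float64(-0.0008), 0.0824) F [-1.2 -3.1  6.8]
test_stand [487. 231.] 0.65 (np.float64(0.0015), np.float64(-0.0017), 0.0)
adaptor_collar [602. 271.] 0.89 (np.float64(0.0242), np.float64(-0.0008), 0.085)
coupling_tail [276. 271.] 0.84 (np.float64(-0.1436), np.float64(-0.0004), 0.085)
near_arm_pivot [478. 179.] 0.8 (np.float64(-0.0446), np.float64(0.0466), 0.085)
far_arm_tip 0.52 (np.float64(-0.0778), np.float64(-0.1442), 0.085)
```

```bash
python3 -c "
from h import *
cv2.imwrite('pics/s2.png',cv2.resize(capture('scene')[160:340,220:460],None,fx=3,fy=3))
cv2.imwrite('pics/w2.png',capture('wrist'))
"
```

```text
(no output)
```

View pics/s2.png

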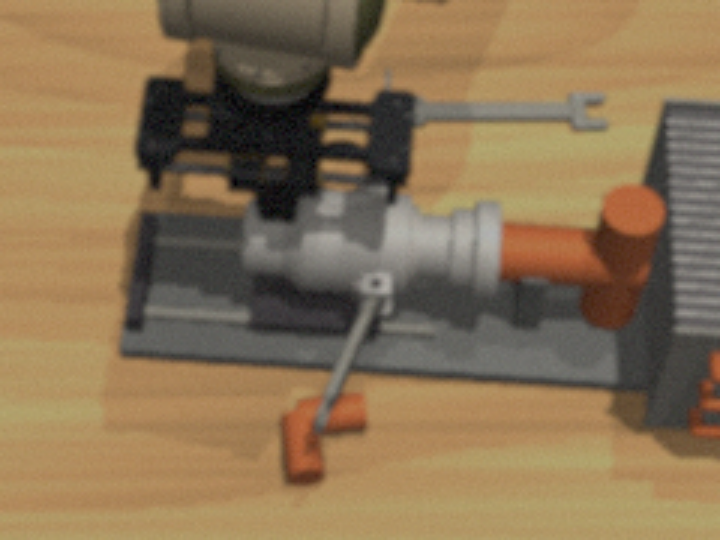

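View pics/w2.png

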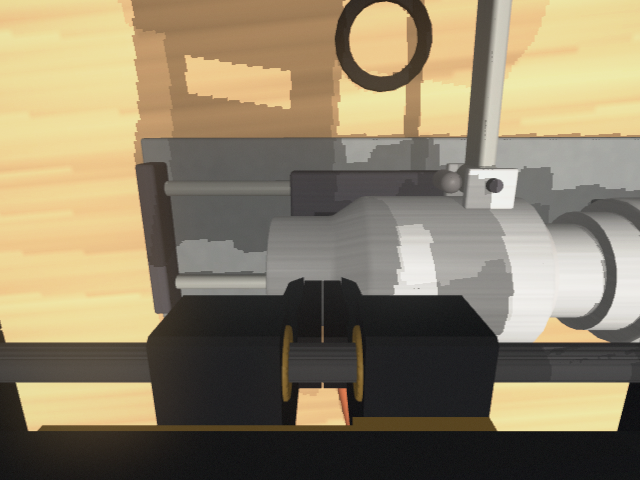

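Pushing now, the fingers sit over the neck (tail at (270,265), fingers at (322,280)), pressing up on the taper. The real fingertips seem to end higher than the reported TCP. I'll back off and check the tip height with the scene camera.

>>> apply_moves(
  moves=[
    {"fingers": 0,"dp": [0,-0.01,-0.02],"roll": 0},
    {"fingers": 0,"dp": [0,-0.04,0],"roll": 0},
    {"fingers": 0,"dp": [0,-0.03,0.02],"roll": 0},
    {"fingers": 0,"dp": [0,0,0],"roll": 0},
    {"fingers": 0,"dp": [0,0,0],"roll": 0},
  ],
)

```text
t: 7.6
position: [0.527, -0.0872, 0.0813]
tool_rot: [0.045, 0.999, 0.0, -0.0]
force: [0.6, 0.7, -0.1]
gripper_width: 0.0007
finger_force: 0.0
```

```bash
python3 -c "
from h import *
s=stat(); print(s['position'])
im=capture('scene').copy()
p=camera_params('scene');K=np.array(p['camera_matrix']);E=np.array(p['extrinsics'])
for h in (0,.02,.04,.064):
    c=E@np.append(s['position']+[0,0,h],1); q=K@[c[0],-c[1],-c[2]]; q=q[:2]/q[2]; print(h,q.round(1))
    im[int(round(q[1])),int(round(q[0]))]=(0,0,255)
cv2.imwrite('pics/s3.png',cv2.resize(im[170:290,240:400],None,fx=5,fy=5,interpolation=0))
"
```

```text
t 7.6 stand (np.float64(-0.2005), np.float64(0.0002), 0.0813) F [ 0.6  0.7 -0.1]
[ 0.52704223 -0.08722537  0.0812528 ]
0 [278.4 236.1]
0.02 [277.8 231.1]
0.04 [277.2 225.9]
0.064 [276.4 219.6]
```

View pics/s3.png

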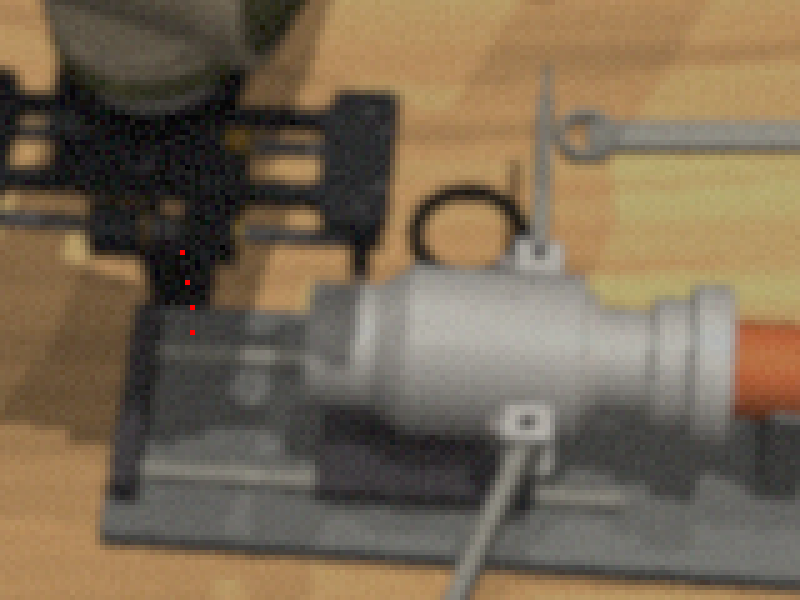

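The picture shows the fingertips ending about 35 mm above the reported TCP: the tip is at display row 307, while the TCP projects to row 331 before allowing for finger depth. I'll go 38 mm lower, still in free space behind the tail, and push again.

>>> apply_moves(
  moves=[
    {"fingers": 0,"dp": [0,0,0.02],"roll": 0},
    {"fingers": 0,"dp": [0,0,0.018],"roll": 0},
    {"fingers": 0,"dp": [0,0.01,0],"roll": 0},
    {"fingers": 0,"dp": [0,0.01,0],"roll": 0},
    {"fingers": 0,"dp": [0,0.01,0],"roll": 0},
  ],
)

```text
t: 8.15
position: [0.5306, -0.0561, 0.0446]
tool_rot: [0.044, 0.999, -0.0, 0.001]
force: [0.3, -0.1, 0.2]
gripper_width: -0.0
finger_force: 0.0
```

>>> apply_moves(
  moves=[
    {"fingers": 0,"dp": [0,0.008,0],"roll": 0},
    {"fingers": 0,"dp": [0,0.008,0],"roll": 0},
    {"fingers": 0,"dp": [0,0.008,0],"roll": 0},
    {"fingers": 0,"dp": [0,0.008,0],"roll": 0},
    {"fingers": 0,"dp": [0,0,0],"roll": 0},
  ],
)

```text
t: 8.65
position: [0.5332, -0.025, 0.0442]
tool_rot: [0.044, 0.999, -0.0, 0.001]
force: [0.6, 0.1, 0.5]
gripper_width: 0.0007
finger_force: 0.1
```

```bash
python3 -c "
from h import *
look()"
```

```text
t 8.65 stand (np.float64(-0.138), np.float64(-0.0005), 0.0442) F [0.6 0.1 0.5]
test_stand [538. 246.] 0.98 (np.float64(0.0006), np.float64(-0.0013), 0.0)
coupling_tail [362. 300.] 0.56 (np.float64(-0.1206), np.float64(0.0011), 0.085)
near_arm_pivot [627. 193.] 0.79 (np.float64(-0.0198), np.float64(0.0462), 0.085)
far_arm_pivot [582. 397.] 0.78 (np.float64(-0.02), np.float64(-0.0463), 0.085)
near_arm_tip [624. 191.] 0.35 (np.float64(-0.0211), np.float64(0.047), 0.085)
```

The finger-to-tail offset is now 17.5 mm, as it should be, and 20 mm of travel remains.

>>> apply_moves(
  moves=[
    {"fingers": 0,"dp": [0,0.005,0],"roll": 0},
    {"fingers": 0,"dp": [0,0.005,0],"roll": 0},
    {"fingers": 0,"dp": [0,0.005,0],"roll": 0},
    {"fingers": 0,"dp": [0,0.004,0],"roll": 0},
    {"fingers": 0,"dp": [0,0,0],"roll": 0},
  ],
)

```text
t: 9.55
position: [0.5344, -0.007, 0.0434]
tool_rot: [0.045, 0.999, -0.0, -0.0]
force: [0.1, -2.2, 0.5]
gripper_width: 0.0001
finger_force: 1.5
```

>>> apply_moves(
  moves=[
    {"fingers": 0,"dp": [0,0.002,0],"roll": 0},
    {"fingers": 0,"dp": [0,0.001,0],"roll": 0},
    {"fingers": 0,"dp": [0,0,0],"roll": 0},
    {"fingers": 0,"dp": [0,0,0],"roll": 0},
    {"fingers": 0,"dp": [0,0,0],"roll": 0},
  ],
)

```text
t: 10.05
position: [0.5346, -0.0044, 0.0434]
tool_rot: [0.045, 0.999, -0.0, -0.0]
force: [-0.6, -5.7, -0.1]
gripper_width: 0.0002
finger_force: 2.8
```

```bash
python3 -c "
from h import *
look()"
```

```text
t 10.05 stand (np.float64(-0.1173), np.float64(-0.0), 0.0434) F [-0.6 -5.7 -0.1]
test_stand [507. 248.] 0.82 (np.float64(0.0012), np.float64(-0.0022), 0.0)
coupling_tail [362. 301.] 0.84 (np.float64(-0.1), np.float64(0.0017), 0.085)
near_arm_pivot [627. 192.] 0.63 (np.float64(-0.0), np.float64(0.047), 0.085)
far_arm_pivot [583. 398.] 0.84 (np.float64(0.0006), np.float64(-0.0456), 0.085)
```

>>> apply_moves(
  moves=[
    {"fingers": 0,"dp": [0,0.002,0],"roll": 0},
    {"fingers": 0,"dp": [0,0.001,0],"roll": 0},
    {"fingers": 0,"dp": [0,0,0],"roll": 0},
    {"fingers": 0,"dp": [0,0,0],"roll": 0},
    {"fingers": 0,"dp": [0,0,0],"roll": 0},
  ],
)

```text
t: 10.95
position: [0.5348, -0.0034, 0.0435]
tool_rot: [0.045, 0.999, -0.002, -0.0]
force: [-3.9, -17.2, -0.7]
gripper_width: 0.0002
finger_force: 8.9
```

>>> apply_moves(
  moves=[
    {"fingers": 0,"dp": [0,0.002,0],"roll": 0},
    {"fingers": 0,"dp": [0,0.001,0],"roll": 0},
    {"fingers": 0,"dp": [0,0,0],"roll": 0},
    {"fingers": 0,"dp": [0,0,0],"roll": 0},
    {"fingers": 0,"dp": [0,0,0],"roll": 0},
  ],
)

```text
t: 11.45
position: [0.5347, -0.0034, 0.0435]
tool_rot: [0.045, 0.999, -0.004, -0.001]
force: [-7.9, -35.7, -0.2]
gripper_width: 0.0006
finger_force: 18.3
```

```bash
python3 -c "
from h import *
look()
capture('top');capture('scene')
for c in('top','scene'):
  for k in ('near_arm_pivot','far_arm_pivot','near_arm_tip','far_arm_tip'):
    r=finder.place_of(c,k)
    for e in r[:2]: print(c,k,round(e['p'],2),st(onz(c,e['uv'],.085)))
"
```

```text
t 11.45 stand (np.float64(-0.1164), np.float64(-0.0001), 0.0435) F [ -7.9 -35.7  -0.2]
test_stand [508. 248.] 0.85 (np.float64(0.0018), np.float64(-0.0016), 0.0)
coupling_tail [360. 301.] 0.75 (np.float64(-0.0993), np.float64(0.0015), 0.085)
near_arm_pivot [628. 192.] 0.65 (np.float64(0.001), np.float64(0.0471), 0.085)
far_arm_pivot [582. 397.] 0.68 (np.float64(0.0006), np.float64(-0.0448), 0.085)
top near_arm_pivot 0.62 (np.float64(-0.0027), np.float64(0.0451), 0.085)
top near_arm_pivot 0.55 (np.float64(-0.0022), np.float64(-0.0447), 0.085)
top far_arm_pivot 0.63 (np.float64(0.0018), np.float64(-0.0407), 0.085)
top near_arm_tip 0.45 (np.float64(-0.0068), np.float64(0.1365), 0.085)
top far_arm_tip 0.58 (np.float64(-0.0249), np.float64(-0.1456), 0.085)
scene near_arm_pivot 0.63 (np.float64(-0.4243), np.float64(-0.2378), 0.085)
scene near_arm_pivot 0.62 (np.float64(-0.0053), np.float64(0.0396), 0.085)
scene far_arm_pivot 0.65 (np.float64(-0.0012), np.float64(-0.0431), 0.085)
scene near_arm_tip 0.55 (np.float64(-0.0006), np.float64(0.1364), 0.085)
scene far_arm_tip 0.52 (np.float64(-0.0324), np.float64(-0.1405), 0.085)
```

The coupling is at its stop: 36 N with no motion, tail at -0.1. I'll retract and go over to the front side of the near arm.

>>> apply_moves(
  moves=[
    {"fingers": 0,"dp": [0,-0.015,0],"roll": 0},
    {"fingers": 0,"dp": [0,-0.015,-0.02],"roll": 0},
    {"fingers": 0,"dp": [0,0,-0.04],"roll": 0},
    {"fingers": 0,"dp": [0,0,-0.04],"roll": 0},
    {"fingers": 0,"dp": [0,0,-0.02],"roll": 0},
  ],
)

```text
t: 12.85
position: [0.5335, -0.0278, 0.1668]
tool_rot: [0.045, 0.999, -0.0, 0.002]
force: [0.9, -1.0, -0.6]
gripper_width: 0.0007
finger_force: 0.0
```

>>> apply_moves(
  moves=[
    {"fingers": 0,"dp": [0.023,0.038,0],"roll": 0},
    {"fingers": 0,"dp": [0.023,0.038,0],"roll": 0},
    {"fingers": 0,"dp": [0.023,0.038,0],"roll": 0},
    {"fingers": 0,"dp": [0.024,0.038,0],"roll": 0},
    {"fingers": 0,"dp": [0.024,0.038,0],"roll": 0},
  ],
)

```text
t: 13.35
position: [0.4319, 0.1737, 0.1635]
tool_rot: [0.045, 0.999, 0.0, 0.0]
force: [1.2, 0.3, 0.4]
gripper_width: 0.0004
finger_force: 0.0
```

```bash
python3 -c "
from h import *
look('w4')
capture('top')
for c in('top',):
  for k in ('near_arm_pivot','coupling_tail','far_arm_pivot','near_arm_tip','far_arm_tip'):
    r=finder.place_of(c,k)
    for e in r[:2]: print(c,k,round(e['p'],2),st(onz(c,e['uv'],.085)))
"
```

```text
t 13.35 stand (np.float64(0.0509), np.float64(0.118), 0.1635) F [1.2 0.3 0.4]
coupling_tail [138. 370.] 0.82 (np.float64(-0.0965), np.float64(0.0022), 0.085)
far_arm_pivot [244. 201.] 0.21 (np.float64(-0.0036), np.float64(0.1404), 0.085)
near_arm_tip [244. 199.] 0.67 (np.float64(-0.0033), np.float64(0.1417), 0.085)
top near_arm_pivot 0.47 (np.float64(0.0001), np.float64(0.0491), 0.085)
top coupling_tail 0.96 (np.float64(-0.102), np.float64(-0.0015), 0.085)
top coupling_tail 0.41 (np.float64(0.0074), np.float64(-0.0444), 0.085)
top far_arm_pivot 0.65 (np.float64(0.0068), np.float64(-0.0431), 0.085)
top near_arm_tip 0.69 (np.float64(-0.0272), np.float64(-0.1422), 0.085)
top far_arm_tip 0.54 (np.float64(-0.0242), np.float64(-0.1456), 0.085)
```

View pics/w4.png

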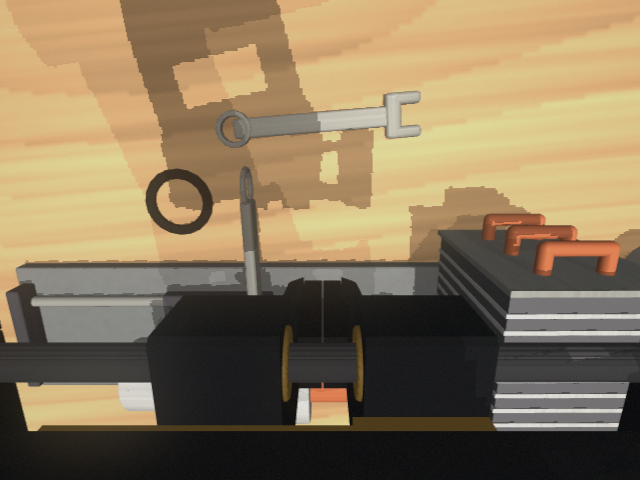

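The near arm points up at column 250 with its tip at (244,199), left of the fingers. The coil corner at (440,232) is clear. I'll descend in front of the arm and sweep.

>>> apply_moves(
  moves=[
    {"fingers": 0,"dp": [0,-0.012,0],"roll": 0},
    {"fingers": 0,"dp": [0,0,0.042],"roll": 0},
    {"fingers": 0,"dp": [0,0,0.042],"roll": 0},
    {"fingers": 0,"dp": [0,0,0.042],"roll": 0},
    {"fingers": 0,"dp": [0,0,0],"roll": 0},
  ],
)

```text
t: 14.55
position: [0.429, 0.1591, 0.0338]
tool_rot: [0.045, 0.999, -0.001, -0.004]
force: [-0.3, 0.9, -0.2]
gripper_width: 0.0007
finger_force: 0.0
```

>>> apply_moves(
  moves=[
    {"fingers": 0,"dp": [0,-0.01,0],"roll": 0},
    {"fingers": 0,"dp": [0,-0.01,0],"roll": 0},
    {"fingers": 0,"dp": [0,-0.01,0],"roll": 0},
    {"fingers": 0,"dp": [0,-0.012,0],"roll": 0},
    {"fingers": 0,"dp": [0,-0.011,0],"roll": 0},
  ],
)

```text
t: 15.05
position: [0.4275, 0.1062, 0.0381]
tool_rot: [0.045, 0.999, 0.0, 0.001]
force: [0.5, 1.0, 1.0]
gripper_width: 0.0007
finger_force: 0.6
```

```bash
python3 -c "
from h import *
look()
"
```

```text
t 15.05 stand (np.float64(-0.0167), np.float64(0.1165), 0.0381) F [0.5 1.  1. ]
test_stand [345. 407.] 0.76 (np.float64(0.0001), np.float64(-0.0012), 0.0)
near_arm_tip [237. 284.] 0.94 (np.float64(-0.0491), np.float64(0.1281), 0.085)
```

>>> apply_moves(
  moves=[
    {"fingers": 0,"dp": [-0.002,-0.008,0],"roll": 0},
    {"fingers": 0,"dp": [-0.003,-0.009,0],"roll": 0},
    {"fingers": 0,"dp": [-0.006,-0.008,0],"roll": 0},
    {"fingers": 0,"dp": [-0.007,-0.009,0],"roll": 0},
    {"fingers": 0,"dp": [-0.009,-0.006,0],"roll": 0},
  ],
)

```text
t: 15.95
position: [0.4511, 0.064, 0.0374]
tool_rot: [0.045, 0.999, -0.0, -0.0]
force: [-1.0, 0.7, 0.9]
gripper_width: 0.0002
finger_force: 0.5
```

>>> apply_moves(
  moves=[
    {"fingers": 0,"dp": [-0.009,-0.007,0],"roll": 0},
    {"fingers": 0,"dp": [-0.007,-0.003,0],"roll": 0},
    {"fingers": 0,"dp": [-0.007,-0.002,0],"roll": 0},
    {"fingers": 0,"dp": [-0.004,-0.001,0],"roll": 0},
    {"fingers": 0,"dp": [0,0,0],"roll": 0},
  ],
)

```text
t: 16.45
position: [0.4768, 0.0496, 0.0374]
tool_rot: [0.045, 0.999, -0.0, 0.0]
force: [0.3, 1.3, -0.0]
gripper_width: 0.0004
finger_force: 0.0
```

```bash
python3 -c "
from h import *
look()
"
```

```text
t 16.45 stand (np.float64(-0.0687), np.float64(0.0624), 0.0374) F [ 0.3  1.3 -0. ]
near_arm_pivot [489. 346.] 0.75 (np.float64(0.001), np.float64(0.0468), 0.085)
```

Almost closed. I'll press on gently until the arm meets its stop.

>>> apply_moves(
  moves=[
    {"fingers": 0,"dp": [-0.002,0,0],"roll": 0},
    {"fingers": 0,"dp": [-0.002,0,0],"roll": 0},
    {"fingers": 0,"dp": [-0.002,0,0],"roll": 0},
    {"fingers": 0,"dp": [0,0,0],"roll": 0},
    {"fingers": 0,"dp": [0,0,0],"roll": 0},
  ],
)

```text
t: 17.35
position: [0.4788, 0.0495, 0.0371]
tool_rot: [0.044, 0.999, -0.0, -0.004]
force: [-18.5, -2.5, 13.5]
gripper_width: 0.0008
finger_force: 9.2
```

>>> apply_moves(
  moves=[
    {"fingers": 0,"dp": [0.01,0,0],"roll": 0},
    {"fingers": 0,"dp": [0.02,0,0],"roll": 0},
    {"fingers": 0,"dp": [0.02,0,0],"roll": 0},
    {"fingers": 0,"dp": [0.02,0,-0.03],"roll": 0},
    {"fingers": 0,"dp": [0,0,-0.04],"roll": 0},
  ],
)

```text
t: 17.85
position: [0.4096, 0.0559, 0.107]
tool_rot: [0.045, 0.999, 0.0, -0.002]
force: [0.8, -0.5, -0.2]
gripper_width: 0.0002
finger_force: 0.0
```

```bash
python3 -c "
from h import *
look('w5')
capture('top')
for c in('top',):
  for k in ('near_arm_pivot','coupling_tail','far_arm_pivot','near_arm_tip','far_arm_tip'):
    r=finder.place_of(c,k)
    for e in r[:2]: print(c,k,round(e['p'],2),st(onz(c,e['uv'],.085)))
"
```

```text
t 17.85 stand (np.float64(-0.0683), np.float64(0.1299), 0.107) F [ 0.8 -0.5 -0.2]
top near_arm_pivot 0.72 (np.float64(-0.0063), np.float64(0.0442), 0.085)
top coupling_tail 0.74 (np.float64(-0.1084), np.float64(0.0056), 0.085)
top far_arm_pivot 0.52 (np.float64(0.0043), np.float64(-0.0478), 0.085)
top near_arm_tip 0.43 (np.float64(-0.1017), np.float64(0.0544), 0.085)
top far_arm_tip 0.61 (np.float64(-0.0316), np.float64(-0.1454), 0.085)
```

View pics/w5.png

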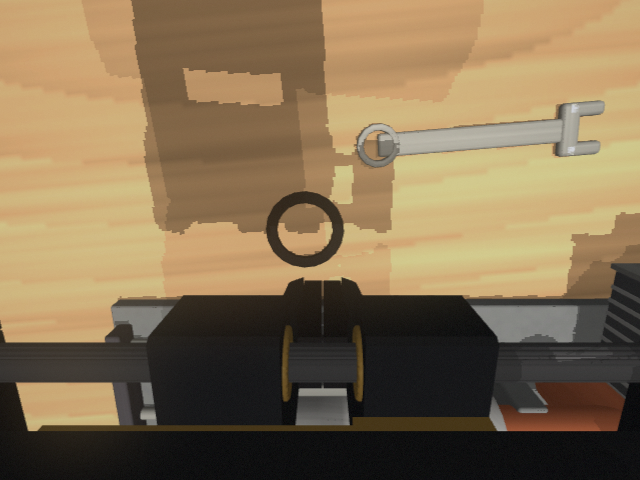

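The gasket (305,230) and wrench (480,140) are untouched. The coupling is hidden here, so I'll rise and look on the way across to the far side.

>>> apply_moves(
  moves=[
    {"fingers": 0,"dp": [0,0,-0.045],"roll": 0},
    {"fingers": 0,"dp": [0,0,-0.045],"roll": 0},
    {"fingers": 0,"dp": [-0.045,0.01,0],"roll": 0},
    {"fingers": 0,"dp": [-0.045,0.01,0],"roll": 0},
    {"fingers": 0,"dp": [-0.045,0.01,0],"roll": 0},
  ],
)

```text
t: 19.05
position: [0.5514, 0.0735, 0.1979]
tool_rot: [0.045, 0.999, -0.0, 0.001]
force: [0.5, -0.2, 0.3]
gripper_width: 0.0004
finger_force: 0.0
```

>>> apply_moves(
  moves=[
    {"fingers": 0,"dp": [-0.045,0,0],"roll": 0},
    {"fingers": 0,"dp": [0,0,0],"roll": 0},
    {"fingers": 0,"dp": [0,0,0],"roll": 0},
    {"fingers": 0,"dp": [0,0,0],"roll": 0},
    {"fingers": 0,"dp": [0,0,0],"roll": 0},
  ],
)

```text
t: 19.55
position: [0.5938, 0.0693, 0.1983]
tool_rot: [0.045, 0.999, -0.0, 0.0]
force: [0.0, 0.4, 0.5]
gripper_width: 0.0005
finger_force: 0.0
```

```bash
python3 -c "
from h import *
look('w6')
"
```

```text
t 19.55 stand (np.float64(-0.0387), np.float64(-0.0524), 0.1983) F [0.  0.4 0.5]
test_stand [362. 151.] 0.96 (np.float64(0.0024), np.float64(-0.0014), 0.0)
adaptor_collar [400. 156.] 0.88 (np.float64(0.0227), np.float64(-0.0008), 0.085)
coupling_tail [245. 153.] 0.84 (np.float64(-0.0977), np.float64(0.001), 0.085)
near_arm_pivot [372.  92.] 0.8 (np.float64(-0.0002), np.float64(0.0455), 0.085)
far_arm_pivot [370. 210.] 0.61 (np.float64(0.0014), np.float64(-0.0439), 0.085)
near_arm_tip [243.  91.] 0.97 (np.float64(-0.0963), np.float64(0.0461), 0.085)
```

View pics/w6.png

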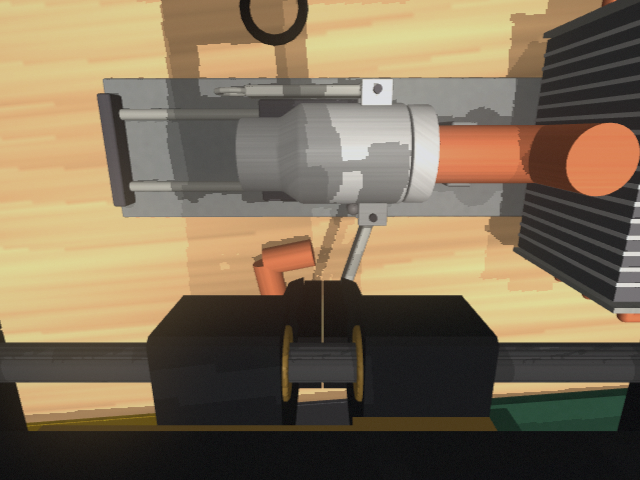

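The near arm lies flat (tip at (243,91), y = 46 mm), the mouth meets the collar, and the far arm is still out at column 357. Now the far side.

>>> apply_moves(
  moves=[
    {"fingers": 0,"dp": [-0.022,0.027,0],"roll": 0},
    {"fingers": 0,"dp": [-0.021,0.027,0],"roll": 0},
    {"fingers": 0,"dp": [-0.021,0.026,0],"roll": 0},
    {"fingers": 0,"dp": [0,0,0.04],"roll": 0},
    {"fingers": 0,"dp": [0,0,0.04],"roll": 0},
  ],
)

```text
t: 20.45
position: [0.6662, 0.1439, 0.1167]
tool_rot: [0.044, 0.999, 0.0, 0.001]
force: [1.2, -1.2, -1.2]
gripper_width: 0.0002
finger_force: 0.0
```

>>> apply_moves(
  moves=[
    {"fingers": 0,"dp": [0,0,0.04],"roll": 0},
    {"fingers": 0,"dp": [0,0,0.04],"roll": 0},
    {"fingers": 0,"dp": [0,0,0],"roll": 0},
    {"fingers": 0,"dp": [0,-0.01,0],"roll": 0},
    {"fingers": 0,"dp": [0,-0.01,0],"roll": 0},
  ],
)

```text
t: 20.95
position: [0.665, 0.1225, 0.0403]
tool_rot: [0.045, 0.999, 0.0, 0.002]
force: [0.6, -0.2, 0.3]
gripper_width: 0.0006
finger_force: 0.0
```

>>> apply_moves(
  moves=[
    {"fingers": 0,"dp": [0,-0.01,0],"roll": 0},
    {"fingers": 0,"dp": [0,-0.01,0],"roll": 0},
    {"fingers": 0,"dp": [0,-0.01,0],"roll": 0},
    {"fingers": 0,"dp": [0,-0.007,0],"roll": 0},
    {"fingers": 0,"dp": [0,0,0],"roll": 0},
  ],
)

```text
t: 21.45
position: [0.6604, 0.0852, 0.0376]
tool_rot: [0.045, 0.999, -0.0, 0.0]
force: [-0.1, -0.5, -0.4]
gripper_width: 0.0002
finger_force: 0.0
```

```bash
python3 -c "
from h import *
look()
capture('scene')
for k in ('far_arm_pivot','far_arm_tip'):
    for e in finder.place_of('scene',k)[:2]: print(k,round(e['p'],2),st(onz('scene',e['uv'],.085)))
"
```

```text
t 21.45 stand (np.float64(-0.0169), np.float64(-0.1173), 0.0376) F [-0.1 -0.5 -0.4]
test_stand [353.  36.] 0.96 (np.float64(0.0007), np.float64(0.0012), 0.0)
far_arm_pivot [371. 125.] 0.83 (np.float64(0.0012), np.float64(-0.046), 0.085)
far_arm_pivot 0.55 (np.float64(0.0236), np.float64(-0.0073), 0.085)
far_arm_tip 0.61 (np.float64(-0.0972), np.float64(0.0315), 0.085)
far_arm_tip 0.44 (np.float64(-0.0543), np.float64(-0.1308), 0.085)
```

Same state as the near arm had (tip about (-0.054,-0.131)), so I'll mirror the sweep.

>>> apply_moves(
  moves=[
    {"fingers": 0,"dp": [0.002,-0.008,0],"roll": 0},
    {"fingers": 0,"dp": [0.003,-0.009,0],"roll": 0},
    {"fingers": 0,"dp": [0.006,-0.008,0],"roll": 0},
    {"fingers": 0,"dp": [0.007,-0.009,0],"roll": 0},
    {"fingers": 0,"dp": [0.009,-0.006,0],"roll": 0},
  ],
)

```text
t: 22.5
position: [0.6293, 0.0477, 0.0375]
tool_rot: [0.045, 0.999, -0.0, 0.0]
force: [0.9, 1.6, 0.3]
gripper_width: 0.0001
finger_force: 0.5
```

>>> apply_moves(
  moves=[
    {"fingers": 0,"dp": [0.009,-0.007,0],"roll": 0},
    {"fingers": 0,"dp": [0.007,-0.003,0],"roll": 0},
    {"fingers": 0,"dp": [0.007,-0.002,0],"roll": 0},
    {"fingers": 0,"dp": [0.004,-0.001,0],"roll": 0},
    {"fingers": 0,"dp": [0,0,0],"roll": 0},
  ],
)

```text
t: 23.0
position: [0.6013, 0.0384, 0.0375]
tool_rot: [0.045, 0.999, -0.0, -0.0]
force: [0.2, -0.6, -0.3]
gripper_width: 0.0008
finger_force: 0.0
```

>>> apply_moves(
  moves=[
    {"fingers": 0,"dp": [0.002,0,0],"roll": 0},
    {"fingers": 0,"dp": [0.001,0,0],"roll": 0},
    {"fingers": 0,"dp": [0.001,0,0],"roll": 0},
    {"fingers": 0,"dp": [0,0,0],"roll": 0},
    {"fingers": 0,"dp": [0,0,0],"roll": 0},
  ],
)

```text
t: 23.5
position: [0.5992, 0.0386, 0.0376]
tool_rot: [0.045, 0.999, -0.0, 0.002]
force: [7.6, -0.5, -2.7]
gripper_width: 0.0002
finger_force: 3.7
```

```bash
python3 -c "
from h import *
look()"
```

```text
t 23.5 stand (np.float64(-0.0688), np.float64(-0.0605), 0.0376) F [ 7.6 -0.5 -2.7]
test_stand [443. 149.] 0.59 (np.float64(0.0018), np.float64(-0.0007), 0.0)
coupling_tail [237. 157.] 0.87 (np.float64(-0.0979), np.float64(0.0003), 0.085)
far_arm_pivot [497. 273.] 0.86 (np.float64(0.0003), np.float64(-0.044), 0.085)
far_arm_tip [254. 280.] 0.62 (np.float64(-0.0946), np.float64(-0.0467), 0.085)
```

>>> apply_moves(
  moves=[
    {"fingers": 0,"dp": [0.002,0,0],"roll": 0},
    {"fingers": 0,"dp": [0,0,0],"roll": 0},
    {"fingers": 0,"dp": [-0.01,0,0],"roll": 0},
    {"fingers": 0,"dp": [-0.02,0,0],"roll": 0},
    {"fingers": 0,"dp": [-0.02,0,0],"roll": 0},
  ],
)

```text
t: 24.4
position: [0.646, 0.0346, 0.0374]
tool_rot: [0.045, 0.999, 0.0, -0.0]
force: [-0.4, -0.0, 0.0]
gripper_width: 0.0004
finger_force: 0.0
```

>>> apply_moves(
  moves=[
    {"fingers": 0,"dp": [0,0,-0.04],"roll": 0},
    {"fingers": 0,"dp": [0,0,-0.04],"roll": 0},
    {"fingers": 0,"dp": [0,0,-0.04],"roll": 0},
    {"fingers": 0,"dp": [0,0,-0.04],"roll": 0},
    {"fingers": 0,"dp": [0,0,0],"roll": 0},
  ],
)

```text
t: 24.9
position: [0.6475, 0.0345, 0.2034]
tool_rot: [0.045, 0.999, -0.0, 0.005]
force: [-0.9, -0.3, 0.4]
gripper_width: 0.0004
finger_force: 0.0
```

```bash
python3 -c "
from h import *
look('w7')"
```

```text
t 24.9 stand (np.float64(-0.0687), np.float64(-0.109), 0.2034) F [-0.9 -0.3  0.4]
adaptor_collar [443.  72.] 0.67 (np.float64(0.0224), np.float64(0.0022), 0.085)
coupling_tail [282.  75.] 0.92 (np.float64(-0.0978), np.float64(0.0002), 0.085)
near_arm_pivot [418.   4.] 0.89 (np.float64(0.0007), np.float64(0.047), 0.085)
far_arm_pivot [412. 137.] 0.69 (np.float64(0.0026), np.float64(-0.0447), 0.085)
near_arm_tip [283.   7.] 0.85 (np.float64(-0.0955), np.float64(0.0452), 0.085)
far_arm_tip [290. 138.] 0.73 (np.float64(-0.0926), np.float64(-0.045), 0.085)
```

View pics/w7.png

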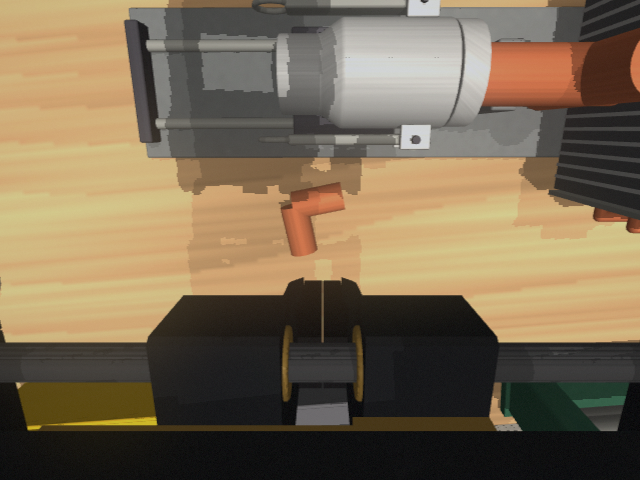

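Both arms lie flat (far tip (290,138), near tip (283,7)), the coupling is home against the collar and the elbow is undisturbed.

```bash
python3 -c "
from bench import env
print(env.job_done())"
```

```text
the job is handed in; nothing more can be done
None
```

The coupling is fully home on the collar, the near and then the far cam arm are closed flat along its sides, the bystanders near the stand look undisturbed, and the job was handed in at about 25 s; my first push had the fingertips too high and pressed lightly on the coupling's taper (about 7 N) before I lowered them.

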